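Seat the covered sieve on the shaker and throw its toggle clamp

ROBOT

A 6-joint arm with a two-finger parallel gripper is mounted at the origin on the work surface. World frame = base frame: x ahead of the robot, y to its left, z up, the work surface at z = 0. Lengths are in mm, angles in rad, forces in N, time in s.
With the tool pointing down it reaches from about 300 to 875 mm from the base axis. Payload 6.4 kg.
Tool frame: the origin (TCP) lies on the centre line of the jaws, within the pads' length; the fingertips stand 17 mm ahead of it and the grasp point (between the pads) lies 2 mm behind it; z points along the fingers, y is the direction in which the jaws open and shut (so a half turn about z gives the same grasp; the last joint's range is limited). The gripper opens to 85 mm and grips with 20 to 120 N. Pads are 22 mm wide; open, the fingers measure 114 mm over their backs; the gripper's body (76 mm by 85 mm) begins 54 mm behind the grasp point. The pads swing forward as they close: fully open they stand 13 mm farther back than shut.
Start: joints at [0.957, 0.181, 1.607, -0, 1.354, -0.206], TCP at [228.03, 527.867, 248.288] pointing down, gripper open.
Joint ranges: [-2.99, 2.99], [-0.89, 2.07], [0.3, 2.58], [-1.14, 4.28], [0, 2.63], [-3.12, 3.12]. Speed limits (rad/s): [2.57, 2.57, 3.01, 3.14, 3.14, 3.14].

INTERFACE

Orientations are given as [roll, pitch, yaw] about the fixed x, y, z axes, in that order (R = Rz(yaw) Ry(pitch) Rx(roll)).
In Python, from plant import robot, eyes, spotter gives the robot as it stands.
- The arm moves only by the tool play_rows, never from a script. Its argument "rows" is a list of rows, each an object of numbers: "hand": the finger opening in mm, from 0 to 85.4; "tx", "ty", "tz": the shift along the tool's x, y, z in mm; "twist": the turn about the tool's z in degrees. In form: [{"hand": .., "tx": .., "ty": .., "tz": .., "twist": ..}, ...]. A call has 1 to 8 rows; each row is the pose to reach, as a shift and turn from the pose commanded when the call began, along the tool's axes at that moment; what a row does not reach only later rows make up. A row lasts 1/8 s, in which the tool goes at most 62.5 mm and 10.7 degrees, less where a joint would pass 70% of its speed; a pose out of reach is approached as far as the arm can. A call with a gripper value outside its range is refused whole. The fingers move at their own pace and stop on an object; "newtons" is the grip in N (left out, the last holds). Time passes only in rows, so rows that repeat a pose let the fingers close. It gives the time, the measured TCP pose, the force and the opening at its end, in the units of the state.
- robot.read_state(): the state, without advancing time (a new reading comes with each control period).
- eyes.read_camera(name): name is "scene" or "top"; returns a dict with "color" (420x560x3 uint8, red, green, blue), "fx", "fy", "cx", "cy" (pixels), "pose" (4x4, takes a point from camera to world coordinates). Camera axes: x right, y down, z forward; pixel columns grow to the right and rows downward; lengths in mm; the calibration is good to about 2 mm. A picture is of the moment at which its call begins. There is no depth.
- robot.sign_off(): hands the job in, once; it reports no verdict.
Trained networks look in a picture, given as the dict that the camera call returned (one of the last four; its "shot" number tells which), for a name from the list of things; names that differ only in an ending like _2 or _b are one class to them, and where a whole thing is asked for, a point or a joint stands for the part that bears it (a point fixed in the world has none). Each returns a list of dicts, best first, with "score" (0 to 1); they miss things now and then, are a little off and sometimes report something else, mostly with a low value. They report only what shows in the picture. A call takes as long as a camera call. They do not tell look-alikes from the thing itself.
- spotter.recognise(picture, query): "box" ([left, top, width, height] in pixels, round what is visible of it).
- spotter.pinpoint(picture, query): "pixel" ([column, row] in pixels: a listed point, or the origin of a listed thing).
The state is a dict: "time_s": time; "qpos": joint angles; "qvel": joint speeds; "tau": joint torques, N m; "ee_pos": TCP position; "orientation": TCP orientation; "force": force on the tool from outside, world axes, zero at the start; "torque": the same for the moment, N m; "width": finger opening in mm.
Only numpy, scipy, OpenCV 4.12 (cv2) and the standard library are available. Lean on these libraries where they do the work, as an engineer would, in place of code of your own. Each camera call takes 0.05 s, during which the arm holds its last target.

TASK

Get the covered sieve ready for shaking: with the fingertips push it along the shaker's deck until it is fully home against the blue stop, and only then flip the red-handled clamp lever over past its centre so that it snaps down onto the sieve's lid and stays there. Push only: never lift, carry or tip the sieve. Leave the vial, the wash bottle and the sample box beside the shaker where they stand.

Things in the scene. Friction and masses are not known exactly. Their poses are not given: they have to be found in the camera images.
- shaker: Low grey sieve shaker fixed to the bench, 250 x 130 mm. Origin: on the bench, under the sieve's home place; +x: direction in which the sieve is pushed home; z up. Dark deck 40 mm above the bench, x = -148 to +98 mm. Two pale rails along x, 12 mm high above the deck, inner faces at y = +-41 mm. Blue stop bar across it, 30 mm high above the deck, its face at x = +38 mm.
- sieve_mid (a point): Centre of the loose covered steel sieve (closed round drum 76 mm in diameter, 66 mm high, flat lid, 0.25 to 0.5 kg), half-way up, 33 mm above its underside. It stands on the deck between the rails, 35 to 65 mm short of home; home is x = 0 in the shaker's frame (touching the stop).
- clamp (a joint): Clamp lever's angle, rad. 0 = open: it leans 15 degrees past vertical, away from the sieve (to the shaker's +x). Grows as it swings over to -x: 0.26 upright, 1.83 level, its foot on the lid of a sieve that is home (1.90 end stop, only with no sieve below). A spring drives it back to 0 below about 0.95 and snaps it down above that. About 4 N at the grip moves it.
- clamp_hinge (a point): Hinge of the clamp lever, at x = +66 mm, y = 0 in the shaker's frame, 126 mm above the bench, behind the stop. It sits in a fixed steel post 24 mm long in x and 38 mm wide in y, which ends 134 mm above the bench; a brass hinge pin sticks out to y = +-23 mm.
- clamp_grip (a point): Point on the axis of the red round grip at the lever's free end, 115 mm from the hinge. The grip is 20 mm thick and reaches from 80 to 145 mm from the hinge; nearer the hinge the lever is a steel bar 14 mm wide, 9 mm thick. A rubber foot stands out 20 mm from the lever's axis on the side facing the sieve, 66 mm from the hinge.
- vial_mid (a point): Bystander: centre of a small clear vial with a red cap, 32 mm in diameter, 62 mm high, standing on the bench beside the shaker.
- wash_bottle_mid (a point): Bystander: centre of a white bottle with an orange cap, 54 mm in diameter, 125 mm high, standing on the bench beside the shaker.
- sample_box_mid (a point): Bystander: centre of a small cardboard-brown box, 60 x 60 x 28 mm, lying on the bench beside the shaker.
There are look-alikes about, which are no part of the job. Of the things that look like the part that bears sieve_mid, the smallest one is meant.

How it is judged (in metres and radians):
On the way, in this order (a step that is already met when the one before it is completed fails the run):
1. the sieve stands fully home against the stop with the clamp still open (x of sieve_mid in the frame of shaker above -0.004 m and value of joint clamp below 0.3 rad), for 0.2 s.
2. the clamp lever has snapped down onto the lid (value of joint clamp above 1.78 rad), for 0.2 s.
At the end, for the whole second after the job is handed in: The sieve stands upright on the deck between the rails, within 5 mm of home against the stop, and the clamp lever rests snapped down on its lid (joint between 1.78 and 1.87 rad); the bystanders stand where they were (value of joint clamp between 1.78 and 1.87 rad and x of sieve_mid in the frame of shaker between -0.005 and 0.005 m and y of sieve_mid in the frame of shaker between -0.007 and 0.007 m and height (world z) of sieve_mid below 0.077 m and angle between sieve_mid's own z axis and vertical below 0.05 rad); the robot touches nothing.
It fails at once if the sieve is lifted more than 8 mm off the deck (height (world z) of sieve_mid above 0.081 m).
It fails at once if the sieve is tipped by more than 0.3 rad (angle between sieve_mid's own z axis and vertical above 0.3 rad).
It fails at once if the clamp is thrown while the sieve is more than 12 mm short of home (value of joint clamp above 1 rad and x of sieve_mid in the frame of shaker below -0.012 m).
It fails at once if a bystander is moved by more than 15 mm (distance of any of vial_mid, wash_bottle_mid, sample_box_mid from where it was at the start of the episode above 0.015 m).
It also fails if it takes over 53 s, if anything falls off the work surface, if the arm or the gripper's body presses on something with over 40 N, if the wrist force passes 120 N, or if a joint passes its speed limit or range.

## Working session

There is one attempt and no reset: what is moved stays moved. The work goes in short steps, Python scripts to look and compute and a tool call to move; the robot and the scene stay as the last step left them, time stands still between calls to the robot, and variables do not carry over. Pictures are saved under pics/ and viewed, and the job is handed in when it is done.

Besides the shell and the picture viewer there is one more tool, called after "Call:" by a JSON object that holds its "op" and its "data". play_rows: Moves the arm, as the interface text tells. Its arguments: {"type":"object","properties":{"rows":{"type":"array"},"newtons":{"type":"number"}},"required":["rows"]}

```bash
mkdir -p pics; ls; cat > h.py <<'E'
from plant import robot, eyes, spotter
import numpy as np, cv2
def shot(cam,name):
    p=eyes.read_camera(cam); cv2.imwrite(f'pics/{name}.png',p['color'][:,:,::-1]); return p
def ray(p,px):
    d=np.array([(px[0]-p['cx'])/p['fx'],(px[1]-p['cy'])/p['fy'],1.]); T=np.array(p['pose'])
    return T[:3,3],T[:3,:3]@d
def atz(p,px,z):
    o,d=ray(p,px); return o+d*(z-o[2])/d[2]
def proj(p,X):
    T=np.array(p['pose']); c=T[:3,:3].T@(np.array(X,float)-T[:3,3]); return np.array([p['fx']*c[0]/c[2]+p['cx'],p['fy']*c[1]/c[2]+p['cy']])
E
python3 - <<'E'
from h import *
s=robot.read_state(); print(s)
for c in ('scene','top'):
    p=shot(c,c+'0'); print(c,p['fx'],p['fy'],p['cx'],p['cy'],np.array(p['pose']).round(3).tolist())
    for q in ['shaker','sieve_mid','clamp','clamp_hinge','clamp_grip','vial_mid','wash_bottle_mid','sample_box_mid']:
        for f in ('recognise','pinpoint'):
            try: r=getattr(spotter,f)(p,q); print(q,f,[(np.round(list(d.get('box',d.get('pixel'))),1).tolist(),round(d['score'],2)) for d in r[:4]])
            except Exception as e: print(q,f,e)
E
```

```text
pics
{'time_s': 0.0, 'qpos': array([ 9.56713138e-01,  1.81544523e-01,  1.60800373e+00,  1.25354464e-05,
        1.35378165e+00, -2.06276604e-01]), 'qvel': array([-0.00045628, -0.00043886,  0.00082461, -0.00035433, -0.00012898,
        0.00135602]), 'tau': array([-2.34770014e-04, -4.44887710e+01, -3.51322389e+01, -3.63818281e-04,
        9.24230117e-03,  4.59272871e-05]), 'ee_pos': array([227.70786711, 527.42939992, 247.38422705]), 'orientation': array([-3.13989474e+00, -3.67795496e-04,  2.73378305e+00]), 'force': array([-0.08495593, -0.1194264 ,  0.05152341]), 'torque': array([ 0.04347426, -0.01253872,  0.02748984]), 'width': 85.4939373502466}
scene 381.1642906979506 381.1642906979506 279.6948739023224 204.01884032783116 [[0.311, 0.652, -0.692, 1060.676], [0.95, -0.22, 0.22, -74.466], [-0.009, -0.726, -0.688, 654.991], [0.0, 0.0, 0.0, 1.0]]
shaker recognise [([221.2, 185.5, 91.6, 108.4], 0.63)]
shaker pinpoint [([266.9, 252.1], 0.97), ([255.9, 230.3], 0.6)]
sieve_mid recognise [([140.1, 227.5, 59.5, 69.3], 0.91), ([321.3, 159.8, 45.2, 51.0], 0.73)]
sieve_mid pinpoint [([266.4, 215.3]
[... 1229 characters left out ...]
cognise [([304.4, 154.5, 25.2, 38.4], 0.72)]
clamp pinpoint it knows: clamp_grip, clamp_hinge, sample_box_mid, shaker, sieve_mid, vial_mid, wash_bottle_mid
clamp_hinge recognise [([237.1, 155.8, 99.6, 127.0], 0.63)]
clamp_hinge pinpoint [([310.3, 186.7], 0.7), ([284.1, 227.1], 0.55)]
clamp_grip recognise [([305.3, 152.6, 26.4, 35.1], 0.94)]
clamp_grip pinpoint [([320.4, 162.5], 0.65)]
vial_mid recognise [([328.3, 265.4, 16.1, 16.0], 0.52)]
vial_mid pinpoint [([335.8, 272.4], 0.68)]
wash_bottle_mid recognise [([213.5, 182.5, 27.2, 26.3], 0.75)]
wash_bottle_mid pinpoint [([227.1, 192.3], 0.85)]
sample_box_mid recognise []
sample_box_mid pinpoint [([259.7, 158.7], 0.98), ([286.1, 226.6], 0.37)]
```

```bash
python3 - <<'E'
import cv2
a=cv2.imread('pics/scene0.png')[130:330,130:390]; cv2.imwrite('pics/s0c.png',cv2.resize(a,None,fx=3,fy=3,interpolation=cv2.INTER_CUBIC))
a=cv2.imread('pics/top0.png')[130:300,150:420]; cv2.imwrite('pics/t0c.png',cv2.resize(a,None,fx=2.95,fy=2.95,interpolation=cv2.INTER_CUBIC))
E
```

```text
(no output)
```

View pics/s0c.png

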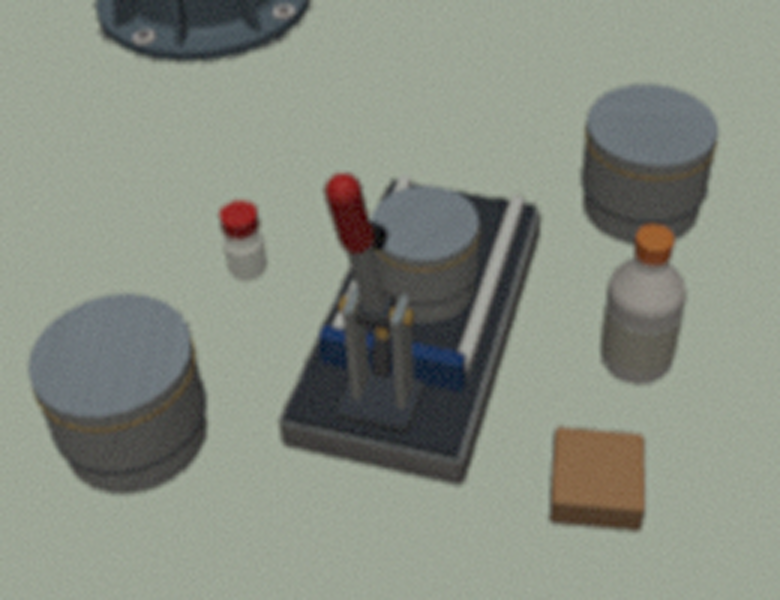

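View pics/t0c.png

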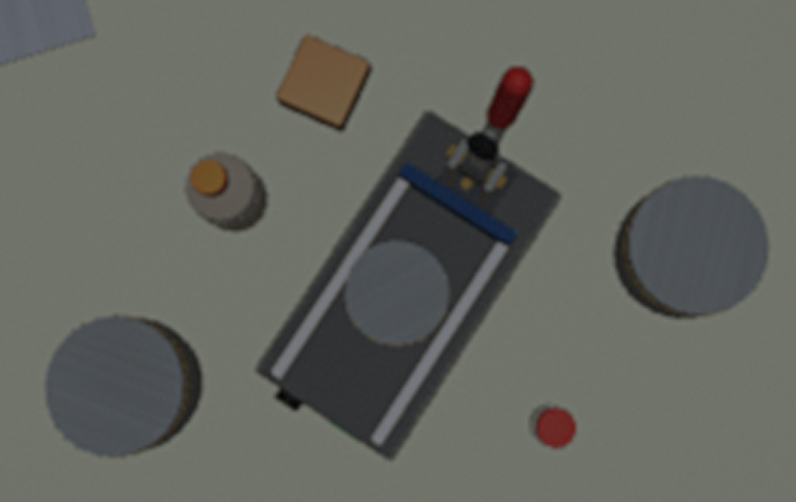

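The top picture shows the shaker with its stop at the upper right. There are three drums that could be taken for the sieve: top (383,213), top (190,262) and top (285,229). In the scene picture they sit at (342,187), (171,260) and (272,214). The smallest one stands on the deck between the rails, at top (285,229), so that is the sieve. Next I fit the shaker's pose.

```bash
cat > fit.py <<'E'
from h import *
from scipy.optimize import least_squares
T=eyes.read_camera('top'); S=eyes.read_camera('scene')
t=lambda x,y:(150+x/2.95,130+y/2.95); s=lambda x,y:(130+x/3,130+y/3)
obs=[(T,t(430,112),(98,65,40)),(T,t(560,195),(98,-65,40)),(T,t(392,460),(-148,-65,40)),(T,t(258,370),(-148,65,40)),
(S,s(284,424),(98,-65,40)),(S,s(463,472),(98,65,40)),(S,s(541,207),(-148,65,40))]
def W(v,P):
    c,s_=np.cos(v[2]),np.sin(v[2]); return np.array([v[0]+c*P[0]-s_*P[1],v[1]+s_*P[0]+c*P[1],P[2]])
def res(v): return np.concatenate([proj(p,W(v,P))-px for p,px,P in obs])
o=atz(T,(293.8,219.7),40)
r=least_squares(res,[o[0],o[1],-0.5],loss='soft_l1'); print(r.x,res(r.x).reshape(-1,2).round(1).tolist())
v=r.x
sv=[atz(T,t(397,293),106),atz(S,s(428,229),106)]
for w in sv:
    d=w[:2]-v[:2];c,s_=np.cos(v[2]),np.sin(v[2]); print('sieve',w,d@[c,s_],d@[-s_,c])
for n,px,z in [('vial',t(556,428),62),('bottle',t(208,178),125),('box',t(324,82),28)]: 
    w=atz(T,px,z); d=w[:2]-v[:2]; print(n,w,d@[c,s_],d@[-s_,c])
for p,n,k in((T,'tf',0),(S,'sf',0)):
    im=p['color'][:,:,::-1].copy()
    a=0.26; g=(66+115*np.sin(a),0,126+115*np.cos(a))
    for P in [(98,65,40),(98,-65,40),(-148,-65,40),(-148,65,40),(38,41,70),(38,-41,70),(66,0,126),g]:
        q=proj(p,W(v,P)).round().astype(int); cv2.circle(im,tuple(int(z) for z in q),1,(0,255,0),-1)
    im=im[130:330,130:390]; cv2.imwrite(f'pics/{n}.png',cv2.resize(im,None,fx=3,fy=3))
E
python3 fit.py
```

```text
[536.79712914  61.95905425  -0.57677645] [[-1.5, -2.0], [1.5, -0.6], [0.9, 0.0], [-1.1, -0.9], [-3.2, -2.5], [0.3, -4.8], [0.1, -0.3]]
sieve [501.87863863  84.47476427 106.        ] -41.54792078586544 -0.16868741031469156
sieve [510.6133221   85.12777153 106.        ] -34.58239274372591 5.141918288196492
vial [402.82337186 -33.2815131   62.        ] -60.363102096365 -152.89221436606292
bottle [584.04157904 219.85336404 125.        ] -46.50219569521621 158.1145056750246
box [677.78151827 145.41695947  28.        ] 72.66496502488438 146.8387645682804
```

View pics/tf.png

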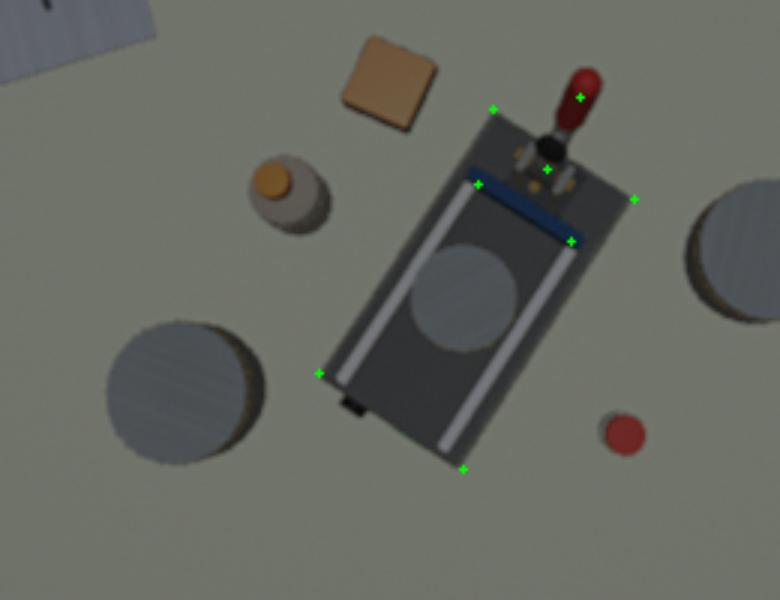

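View pics/sf.png

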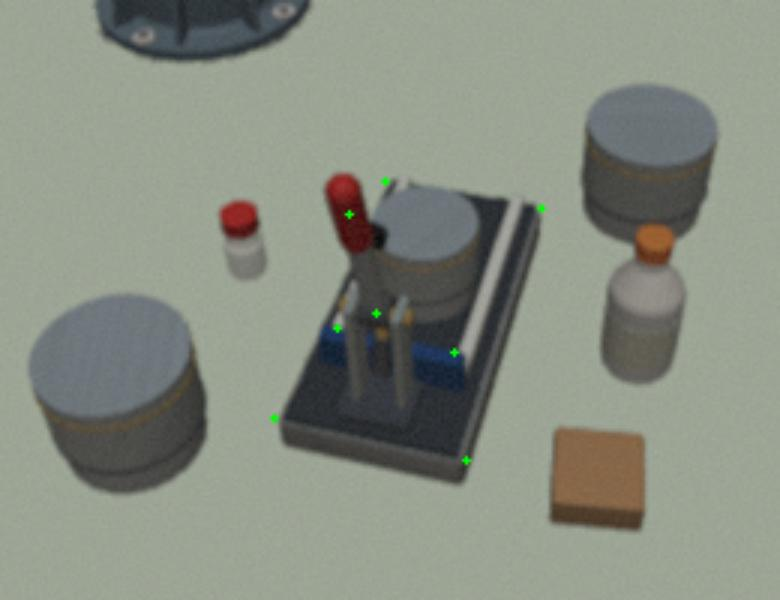

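```bash
cat >> fit.py <<'E'
print('--- refit')
g=lambda x,y:(130+x/3,130+y/3)
# rail inner lines (top picture), z=52
lines=[(T,g(478,190),41),(T,g(348,385),41),(T,g(567,250),-41),(T,g(440,443),-41),(S,g(508,205),41),(S,g(466,345),41)]
obs2=[(p,px,(P[0]*1.0,np.sign(P[1])*63,P[2])) for p,px,P in obs]
def res2(v):
    r=[proj(p,W(v,P))-px for p,px,P in obs2]
    for p,px,y in lines:
        w=atz(p,px,52); d=w[:2]-v[:2]; r.append([(d@[-np.sin(v[2]),np.cos(v[2])]-y)/2.3*1.5])
    return np.concatenate(r)
r=least_squares(res2,v,loss='soft_l1'); v=r.x; print(v,res2(v).round(1))
c,s_=np.cos(v[2]),np.sin(v[2])
for w in sv+[atz(T,spotter.pinpoint(T,'clamp_hinge')[0]['pixel'],126),atz(S,spotter.pinpoint(S,'clamp_hinge')[0]['pixel'],126)]:
    d=w[:2]-v[:2]; print('sieve/hinge',d@[c,s_],d@[-s_,c])
st=robot.read_state(); d=st['ee_pos'][:2]-v[:2]; print('tcp in shaker',d@[c,s_],d@[-s_,c],st['ee_pos'][2],'twist deg',np.degrees(st['orientation'][2]-(v[2]+np.pi)))
y0=st['orientation'][2]; X=np.array([np.cos(y0),np.sin(y0)]);Y=np.array([np.sin(y0),-np.cos(y0)])
for xs in (-115,150):
    d=np.array(W(v,(xs,0,0)))[:2]-st['ee_pos'][:2]; print(xs,'tx,ty now',d@X,d@Y)
E
python3 fit.py
```

```text
[536.79712914  61.95905425  -0.57677645] [[-1.5, -2.0], [1.5, -0.6], [0.9, 0.0], [-1.1, -0.9], [-3.2, -2.5], [0.3, -4.8], [0.1, -0.3]]
sieve [501.87863863  84.47476427 106.        ] -41.54792078586544 -0.16868741031469156
sieve [510.6133221   85.12777153 106.        ] -34.58239274372591 5.141918288196492
vial [402.82337186 -33.2815131   62.        ] -60.363102096365 -152.89221436606292
bottle [584.04157904 219.85336404 125.        ] -46.50219569521621 158.1145056750246
box [677.78151827 145.41695947  28.        ] 72.66496502488438 146.8387645682804
--- refit
[536.37883762  62.1587063   -0.57712137] [-0.9 -1.4  0.7 -0.8  0.1 -0.3 -0.5 -0.3 -2.2 -2.5 -0.6 -5.2 -0.7 -0.5
 -1.7 -0.4 -1.7 -0.2  0.5  2.9]
sieve/hinge -41.088383560188575 -0.12210845416990869
sieve/hinge -34.12468769512714 5.190899515880396
sieve/hinge 62.13473412473251 7.945504209901668
sieve/hinge 66.6312506921687 -4.694350257455883
tcp in shaker -512.5210212385771 222.05887752104596 248.2902272857511 twist deg 9.702786580169208
-115 tx,ty now -354.40938383955876 -285.8795131850695
150 tx,ty now -615.6186313017699 -330.5419027340546
```

Call:
{"op": "play_rows", "data": {"rows": [{"hand": 0,"tx": -44,"ty": -36,"tz": 0,"twist": 1.2},{"hand": 0,"tx": -88,"ty": -72,"tz": 0,"twist": 2.4},{"hand": 0,"tx": -133,"ty": -107,"tz": 0,"twist": 3.6},{"hand": 0,"tx": -177,"ty": -143,"tz": 0,"twist": 5},{"hand": 0,"tx": -222,"ty": -179,"tz": 0,"twist": 6},{"hand": 0,"tx": -266,"ty": -215,"tz": 0,"twist": 7.3},{"hand": 0,"tx": -310,"ty": -250,"tz": 0,"twist": 8.5},{"hand": 0,"tx": -354,"ty": -286,"tz": 0,"twist": 9.7}]}}

```text
time_s: 2.9
ee_pos: [440.3, 123.2, 248.7]
orientation: [3.141, 0.001, 2.564]
force: [0.9, 0.4, 0.3]
width: -0.1
```

Call:
{"op": "play_rows", "data": {"rows": [{"hand": 0,"tx": 0,"ty": 0,"tz": 0,"twist": 0},{"hand": 0,"tx": 0,"ty": 0,"tz": 0,"twist": 0},{"hand": 0,"tx": 0,"ty": 0,"tz": 0,"twist": 0}]}}

```text
time_s: 3.28
ee_pos: [439.0, 126.1, 248.2]
orientation: [3.142, -0.0, 2.566]
force: [0.3, 0.1, 0.1]
width: -0.2
```

```bash
cat > st.py <<'E'
from h import *
v=[536.5,62.1,-0.577]
def rep(pr=True):
    st=robot.read_state(); c,s=np.cos(v[2]),np.sin(v[2]); d=st['ee_pos'][:2]-v[:2]
    print('t',st['time_s'],'tcp sh',(d@[c,s]).round(1),(d@[-s,c]).round(1),st['ee_pos'][2].round(1),'yaw err deg',np.degrees(st['orientation'][2]-v[2]-np.pi).round(2),'F sh',(st['force'][:2]@[c,s]).round(1),(st['force'][:2]@[-s,c]).round(1),st['force'][2].round(1),'w',round(st['width'],1))
def view(name):
    p=shot('scene',name+'s'); q=shot('top',name+'t')
    a=cv2.resize(p['color'][100:310,150:380],None,fx=1.7,fy=1.7,interpolation=cv2.INTER_CUBIC); b=cv2.resize(q['color'][110:320,180:410],None,fx=1.7,fy=1.7,interpolation=cv2.INTER_CUBIC)
    cv2.imwrite(f'pics/{name}.png',np.hstack([a,b])[:,:,::-1]); return p,q
if __name__=='__main__':
    import sys
    rep()
    if len(sys.argv)>1: view(sys.argv[1])
E
python3 st.py a1
```

```text
t 3.275 tcp sh -116.6 0.4 248.2 yaw err deg 0.11 F sh 0.2 0.2 0.1 w -0.2
```

View pics/a1.png

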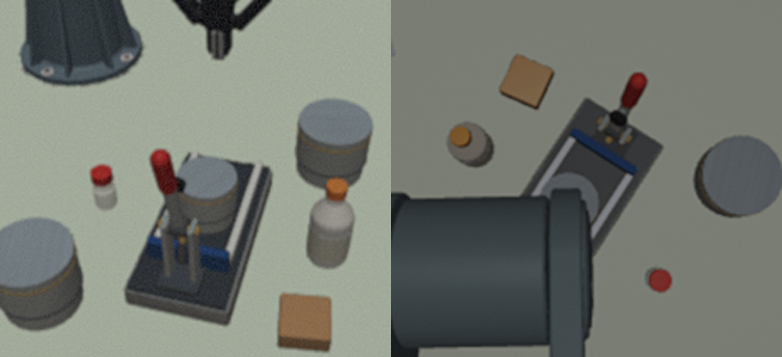

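The gripper is closed and sits behind the sieve, above the deck, clear of everything. In the scene view the fingertips are at about crop (218,50). Next I descend behind the sieve.

Call:
{"op": "play_rows", "data": {"rows": [{"hand": 0,"tx": 0,"ty": 0,"tz": 45,"twist": 0},{"hand": 0,"tx": 0,"ty": 0,"tz": 90,"twist": 0},{"hand": 0,"tx": 0,"ty": 0,"tz": 130,"twist": 0},{"hand": 0,"tx": 0,"ty": 0,"tz": 150,"twist": 0},{"hand": 0,"tx": 0,"ty": 0,"tz": 161,"twist": 0},{"hand": 0,"tx": 0,"ty": 0,"tz": 161,"twist": 0}]}}

```text
time_s: 4.12
ee_pos: [439.2, 125.4, 87.1]
orientation: [-3.141, -0.001, 2.566]
force: [0.5, 0.3, 0.5]
width: 0.2
```

```bash
python3 st.py a2
```

```text
t 4.125 tcp sh -116.1 -0.0 87.1 yaw err deg 0.05 F sh 0.3 0.6 0.5 w 0.2
```

View pics/a2.png

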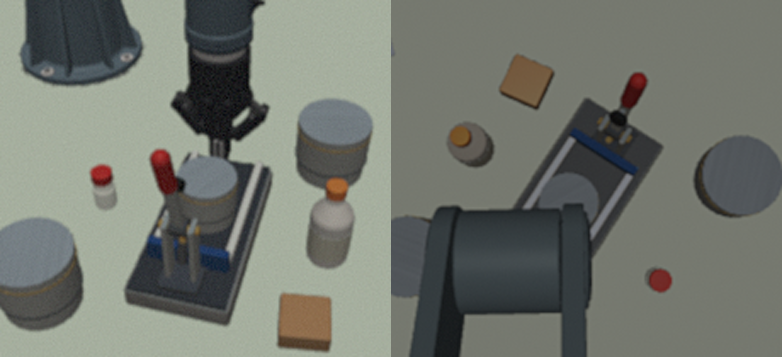

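Call:
{"op": "play_rows", "data": {"rows": [{"hand": 0,"tx": -7,"ty": 0,"tz": 0,"twist": 0},{"hand": 0,"tx": -14,"ty": 0,"tz": 0,"twist": 0},{"hand": 0,"tx": -20,"ty": 0,"tz": 0,"twist": 0},{"hand": 0,"tx": -25,"ty": 0,"tz": 0,"twist": 0},{"hand": 0,"tx": -30,"ty": 0,"tz": 0,"twist": 0},{"hand": 0,"tx": -35,"ty": 0,"tz": 0,"twist": 0},{"hand": 0,"tx": -40,"ty": 0,"tz": 0,"twist": 0},{"hand": 0,"tx": -45,"ty": 0,"tz": 0,"twist": 0}]}}

```text
time_s: 5.22
ee_pos: [477.4, 100.2, 87.2]
orientation: [-3.141, -0.0, 2.565]
force: [-0.9, 1.6, -0.1]
width: -0.2
```

```bash
python3 st.py a3
```

```text
t 5.225 tcp sh -70.3 -0.3 87.2 yaw err deg -0.0 F sh -1.6 0.9 -0.1 w -0.2
```

View pics/a3.png

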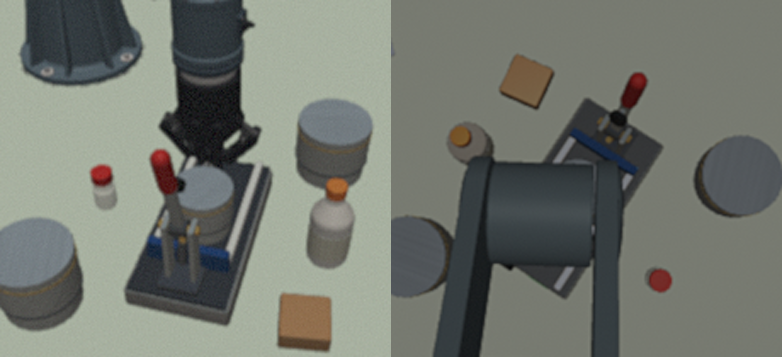

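The sieve is sliding with about 2 N of resistance. I keep pushing.

Call:
{"op": "play_rows", "data": {"rows": [{"hand": 0,"tx": -4,"ty": 0,"tz": 0,"twist": 0},{"hand": 0,"tx": -8,"ty": 0,"tz": 0,"twist": 0},{"hand": 0,"tx": -12,"ty": 0,"tz": 0,"twist": 0},{"hand": 0,"tx": -15,"ty": 0,"tz": 0,"twist": 0}]}}

```text
time_s: 5.82
ee_pos: [490.1, 92.0, 87.3]
orientation: [-3.142, 0.0, 2.564]
force: [-0.5, 1.6, -0.4]
width: 0.3
```

```bash
python3 st.py
```

```text
t 5.825 tcp sh -55.2 -0.3 87.3 yaw err deg -0.01 F sh -1.3 1.1 -0.4 w 0.3
```

Call:
{"op": "play_rows", "data": {"rows": [{"hand": 0,"tx": -2,"ty": 0,"tz": 0,"twist": 0},{"hand": 0,"tx": -3,"ty": 0,"tz": 0,"twist": 0}]}}

```text
time_s: 6.08
ee_pos: [492.5, 90.5, 87.3]
orientation: [-3.142, -0.0, 2.564]
force: [-0.6, 1.2, 0.8]
width: -0.2
```

```bash
python3 st.py
```

```text
t 6.075 tcp sh -52.4 -0.2 87.3 yaw err deg -0.01 F sh -1.2 0.6 0.8 w -0.2
```

Call:
{"op": "play_rows", "data": {"rows": [{"hand": 0,"tx": -1.5,"ty": 0,"tz": 0,"twist": 0},{"hand": 0,"tx": -3,"ty": 0,"tz": 0,"twist": 0}]}}

```text
time_s: 6.32
ee_pos: [494.7, 89.1, 87.3]
orientation: [-3.141, -0.001, 2.565]
force: [-5.5, 4.0, 3.5]
width: -0.1
```

Call:
{"op": "play_rows", "data": {"rows": [{"hand": 0,"tx": -1,"ty": 0,"tz": 0,"twist": 0},{"hand": 0,"tx": -2,"ty": 0,"tz": 0,"twist": 0}]}}

```text
time_s: 6.58
ee_pos: [494.7, 89.0, 87.2]
orientation: [-3.141, -0.005, 2.565]
force: [-11.7, 7.8, 9.5]
width: 0.3
```

```bash
python3 st.py a4
```

```text
t 6.575 tcp sh -49.7 -0.2 87.2 yaw err deg 0.0 F sh -14.0 0.1 9.5 w 0.3
```

View pics/a4.png

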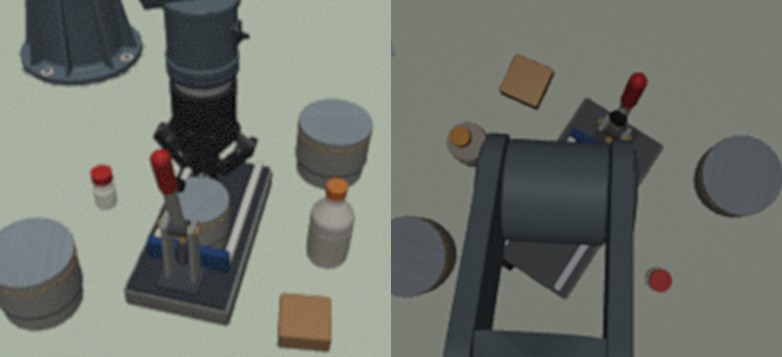

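The resistance jumped to 14 N with the tool at x=-49.7, which is the position expected for home. I back off, rise, and look.

Call:
{"op": "play_rows", "data": {"rows": [{"hand": 0,"tx": 0,"ty": 0,"tz": 0,"twist": 0},{"hand": 0,"tx": 12,"ty": 0,"tz": 0,"twist": 0},{"hand": 0,"tx": 30,"ty": 0,"tz": 0,"twist": 0},{"hand": 0,"tx": 45,"ty": 0,"tz": -40,"twist": 0},{"hand": 0,"tx": 50,"ty": 0,"tz": -95,"twist": 0},{"hand": 0,"tx": 50,"ty": 0,"tz": -150,"twist": 0},{"hand": 0,"tx": 50,"ty": 0,"tz": -200,"twist": 0},{"hand": 0,"tx": 50,"ty": 0,"tz": -243,"twist": 0}]}}

```text
time_s: 7.68
ee_pos: [454.1, 115.5, 332.4]
orientation: [3.141, 0.002, 2.565]
force: [0.5, -0.4, -0.0]
width: -0.2
```

Call:
{"op": "play_rows", "data": {"rows": [{"hand": 0,"tx": 50,"ty": 0,"tz": 0,"twist": 0},{"hand": 0,"tx": 110,"ty": 0,"tz": 0,"twist": 0},{"hand": 0,"tx": 110,"ty": 0,"tz": 0,"twist": 0}]}}

```text
time_s: 8.05
ee_pos: [359.5, 176.9, 330.3]
orientation: [3.141, 0.001, 2.568]
force: [0.2, 0.7, 1.1]
width: -0.1
```

```bash
python3 st.py a5
```

```text
t 8.05 tcp sh -211.0 -0.4 330.3 yaw err deg 0.22 F sh -0.2 0.7 1.1 w -0.1
```

View pics/a5.png

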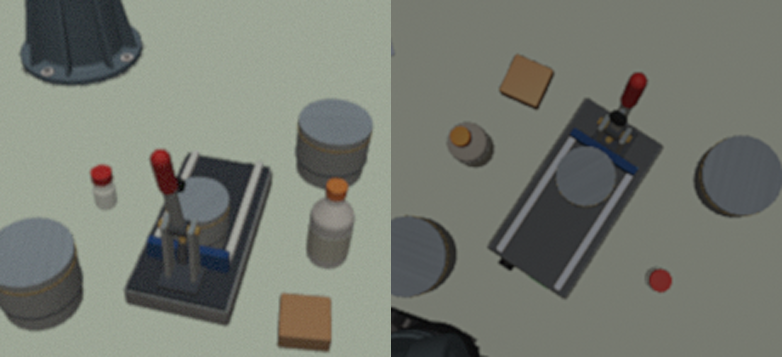

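```bash
python3 - <<'E'
from st import *
T=eyes.read_camera('top')
c,s=np.cos(v[2]),np.sin(v[2])
def sh(w): d=w[:2]-v[:2]; return (d@[c,s]).round(1),(d@[-s,c]).round(1)
print('lid',sh(atz(T,(294.7,214.1),106)))
# grip tip blob
a=T['color'].astype(int); m=((a[...,0]>90)&(a[...,1]<60)); m[:,:300]=0;m[200:]=0
ys,xs=np.nonzero(m); print(len(xs),xs.min(),xs.max(),ys.min(),ys.max())
print('red centroid', sh(atz(T,(xs.mean(),ys.mean()),240)))
b=cv2.resize(T['color'][140:240,250:350],None,fx=6,fy=6,interpolation=cv2.INTER_CUBIC); cv2.imwrite('pics/a6.png',b[:,:,::-1])
E
```

```text
lid (np.float64(-2.1), np.float64(-0.7))
56 322 329 153 160
red centroid (np.float64(106.3), np.float64(2.7))
```

View pics/a6.png

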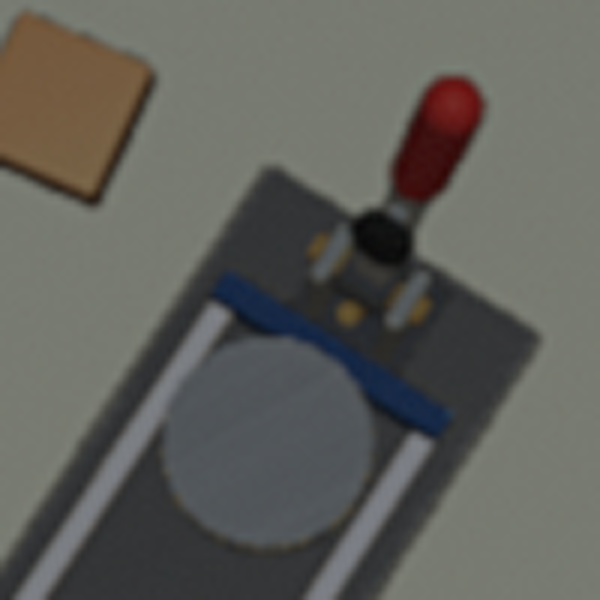

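The lid touches the blue stop: in the top view its centre is at (295,214), which gives x ≈ -2 and y ≈ -0.7 mm. The lever is still open. Next I pass over to the far side of the lever.

Call:
{"op": "play_rows", "data": {"rows": [{"hand": 0,"tx": -40,"ty": 1,"tz": -15,"twist": 0},{"hand": 0,"tx": -95,"ty": 1,"tz": -20,"twist": 0},{"hand": 0,"tx": -150,"ty": 1,"tz": -20,"twist": 0},{"hand": 0,"tx": -205,"ty": 1,"tz": -20,"twist": 0},{"hand": 0,"tx": -260,"ty": 1,"tz": -20,"twist": 0},{"hand": 0,"tx": -315,"ty": 1,"tz": -20,"twist": 0},{"hand": 0,"tx": -370,"ty": 1,"tz": -20,"twist": 0},{"hand": 0,"tx": -370,"ty": 1,"tz": -20,"twist": 0}]}}

```text
time_s: 9.2
ee_pos: [675.2, -30.3, 345.9]
orientation: [-3.139, -0.004, 2.56]
force: [-0.8, -0.5, -0.7]
width: -0.0
```

```bash
python3 st.py a7
```

```text
t 9.2 tcp sh 166.7 -1.7 345.9 yaw err deg -0.29 F sh -0.4 -0.8 -0.7 w -0.0
```

View pics/a7.png

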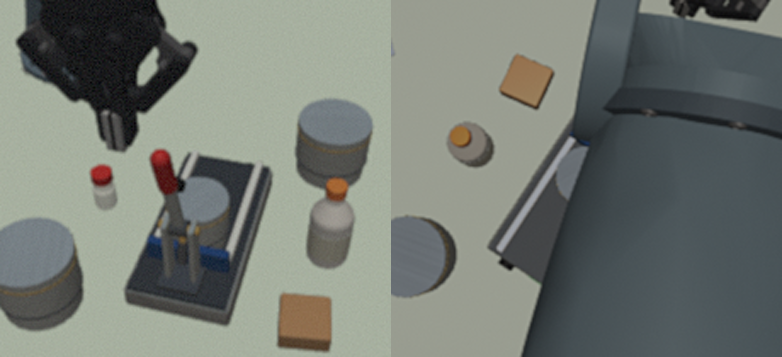

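Call:
{"op": "play_rows", "data": {"rows": [{"hand": 0,"tx": 0,"ty": 0,"tz": 0,"twist": 0},{"hand": 0,"tx": 0,"ty": 0,"tz": 40,"twist": 0},{"hand": 0,"tx": 0,"ty": 0,"tz": 80,"twist": 0},{"hand": 0,"tx": 0,"ty": 0,"tz": 108,"twist": 0},{"hand": 0,"tx": 0,"ty": 0,"tz": 116,"twist": 0},{"hand": 0,"tx": 0,"ty": 0,"tz": 116,"twist": 0}]}}

```text
time_s: 10.05
ee_pos: [673.1, -25.5, 235.4]
orientation: [3.141, 0.001, 2.565]
force: [-0.9, -0.2, 0.9]
width: -0.3
```

```bash
python3 st.py a8
```

```text
t 10.05 tcp sh 162.3 1.1 235.4 yaw err deg 0.03 F sh -0.6 -0.6 0.9 w -0.3
```

View pics/a8.png

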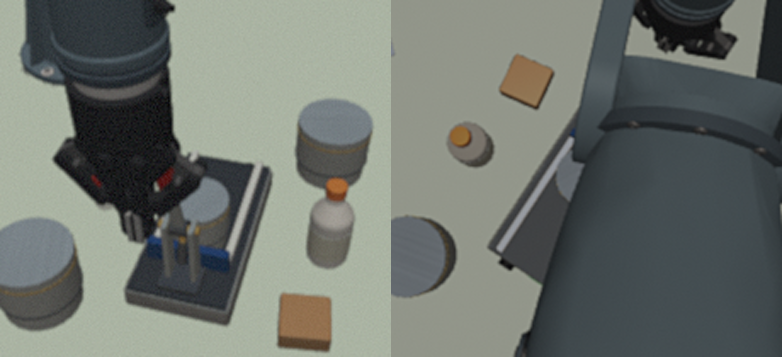

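The fingers now stand behind the lever; in the scene view the tips are at crop (135,230). I advance towards the sieve to make contact.

Call:
{"op": "play_rows", "data": {"rows": [{"hand": 0,"tx": -12,"ty": -1,"tz": 2,"twist": 0},{"hand": 0,"tx": -24,"ty": -1,"tz": 2,"twist": 0},{"hand": 0,"tx": -33,"ty": -1,"tz": 2,"twist": 0},{"hand": 0,"tx": -40,"ty": -1,"tz": 2,"twist": 0},{"hand": 0,"tx": -47,"ty": -1,"tz": 2,"twist": 0},{"hand": 0,"tx": -54,"ty": -1,"tz": 2,"twist": 0}]}}

```text
time_s: 10.9
ee_pos: [718.2, -56.4, 232.2]
orientation: [-3.142, -0.0, 2.565]
force: [-0.3, 0.3, -0.4]
width: -0.0
```

```bash
python3 st.py a9
```

```text
t 10.9 tcp sh 216.9 -0.2 232.2 yaw err deg -0.0 F sh -0.4 0.1 -0.4 w -0.0
```

View pics/a9.png

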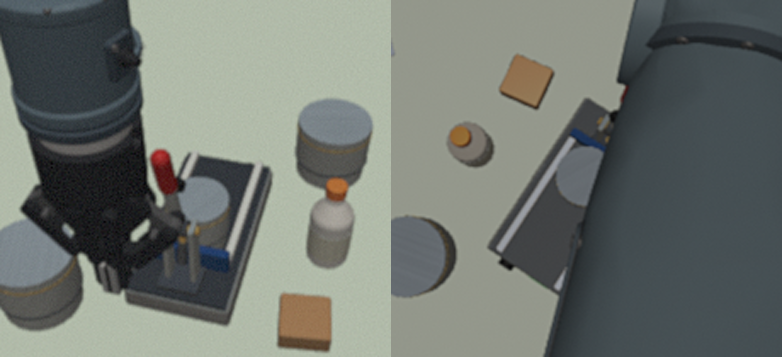

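I had the sign wrong, so the tool moved 54 mm away from the lever; nothing was touched. Now I go the right way, with tx positive.

Call:
{"op": "play_rows", "data": {"rows": [{"hand": 0,"tx": 30,"ty": 0,"tz": 0,"twist": 0},{"hand": 0,"tx": 60,"ty": 0,"tz": 0,"twist": 0},{"hand": 0,"tx": 80,"ty": 0,"tz": 0,"twist": 0},{"hand": 0,"tx": 90,"ty": 0,"tz": 0,"twist": 0},{"hand": 0,"tx": 98,"ty": 0,"tz": 0,"twist": 0},{"hand": 0,"tx": 106,"ty": 0,"tz": 0,"twist": 0}]}}

```text
time_s: 11.75
ee_pos: [630.1, 1.4, 233.4]
orientation: [3.14, 0.003, 2.564]
force: [4.2, 0.1, 3.0]
width: 0.1
```

```bash
python3 st.py b1
```

```text
t 11.75 tcp sh 111.6 0.2 233.4 yaw err deg -0.03 F sh 3.5 2.4 3.0 w 0.1
```

View pics/b1.png

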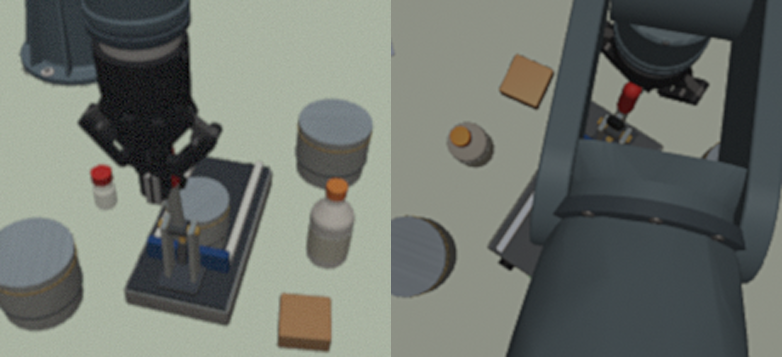

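```bash
python3 - <<'E'
from st import *
p,q=view('b2')
st=robot.read_state(); e=st['ee_pos']
for n,cam in((p,'s'),(q,'t')):
    im=n['color'][:,:,::-1].copy()
    c,s=np.cos(v[2]),np.sin(v[2])
    W=lambda x,y,z:(v[0]+c*x-s*y,v[1]+s*x+c*y,z)
    pts=[((e[0],e[1],e[2]-17),(0,255,255)),((e[0],e[1],e[2]),(0,255,255)),(W(66,0,126),(0,255,0))]+[(W(66+r*np.sin(.2),0,126+r*np.cos(.2)),(0,255,0)) for r in(80,115,145)]
    im=cv2.resize(im,None,fx=4,fy=4,interpolation=cv2.INTER_CUBIC)
    for P,col in pts:
        u=proj(n,P)*4+1.5; cv2.circle(im,(int(u[0]),int(u[1])),3,col,-1); print(cam,u/4)
    ctr=(proj(n,e)*4).astype(int); im=im[max(0,ctr[1]-250):ctr[1]+250,max(0,ctr[0]-300):ctr[0]+300]; cv2.imwrite(f'pics/b2{cam}z.png',im)
E
```

```text
s [244.0560778  217.49591875]
s [243.26975976 209.98910079]
s [255.56914477 234.5550592 ]
s [250.28125435 210.2349157 ]
s [247.61705086 197.98167176]
s [245.1296963  186.54179401]
t [327.26207183 158.99715317]
t [328.02741852 156.81167239]
t [312.26573596 186.40033933]
t [318.55648165 172.64919625]
t [321.73870851 165.69306435]
t [324.71745475 159.18172728]
```

View pics/b2sz.png

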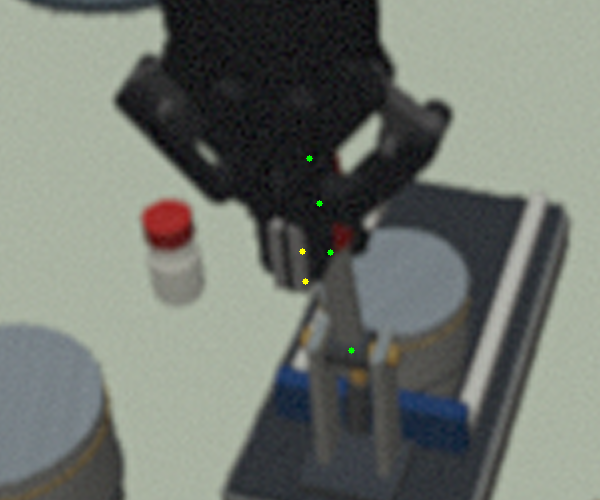

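View pics/b2tz.png

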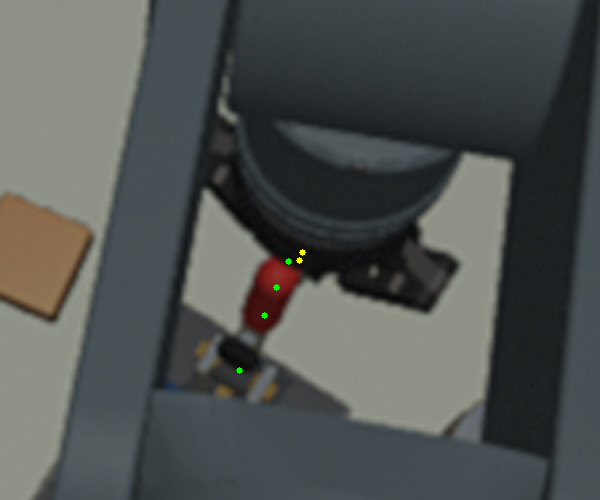

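The lever sits about 5 mm further to +y than the fingers in both views, so I back off, centre on it, and resume.

Call:
{"op": "play_rows", "data": {"rows": [{"hand": 0,"tx": -15,"ty": 0,"tz": 0,"twist": 0},{"hand": 0,"tx": -22,"ty": 5,"tz": 0,"twist": 0},{"hand": 0,"tx": -15,"ty": 5,"tz": 0,"twist": 0},{"hand": 0,"tx": -5,"ty": 5,"tz": 0,"twist": 0},{"hand": 0,"tx": 5,"ty": 5,"tz": 0,"twist": 0},{"hand": 0,"tx": 15,"ty": 5,"tz": 0,"twist": 0},{"hand": 0,"tx": 25,"ty": 5,"tz": 0,"twist": 0},{"hand": 0,"tx": 35,"ty": 5,"tz": 0,"twist": 0}]}}

```text
time_s: 12.95
ee_pos: [602.1, 25.1, 232.9]
orientation: [3.141, 0.001, 2.565]
force: [2.2, -2.2, 2.1]
width: -0.3
```

```bash
python3 st.py b3
```

```text
t 12.95 tcp sh 75.2 4.8 232.9 yaw err deg -0.0 F sh 3.0 -0.6 2.1 w -0.3
```

View pics/b3.png

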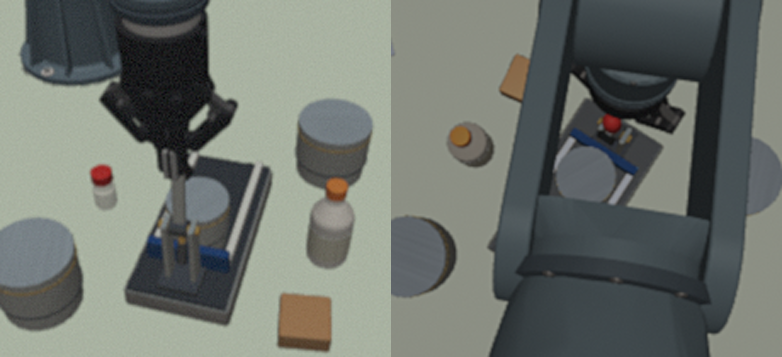

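The fingers are centred on the lever now; it is near upright and the push force is about 3 N. I continue over centre.

Call:
{"op": "play_rows", "data": {"rows": [{"hand": 0,"tx": 12,"ty": 0,"tz": 0,"twist": 0},{"hand": 0,"tx": 24,"ty": 0,"tz": 0,"twist": 0},{"hand": 0,"tx": 36,"ty": 0,"tz": 0,"twist": 0},{"hand": 0,"tx": 48,"ty": 0,"tz": 0,"twist": 0},{"hand": 0,"tx": 58,"ty": 0,"tz": 0,"twist": 0}]}}

```text
time_s: 13.68
ee_pos: [552.6, 57.3, 232.1]
orientation: [-3.141, -0.001, 2.565]
force: [0.0, 0.5, 0.5]
width: 0.2
```

```bash
python3 st.py b4
```

```text
t 13.675 tcp sh 16.2 4.8 232.1 yaw err deg 0.01 F sh -0.3 0.4 0.5 w 0.2
```

View pics/b4.png

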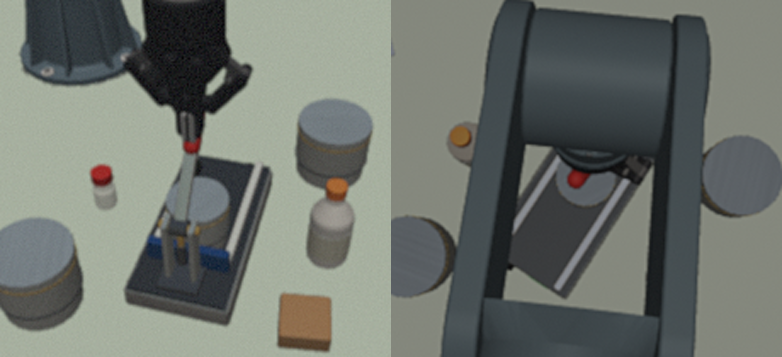

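Call:
{"op": "play_rows", "data": {"rows": [{"hand": 0,"tx": 12,"ty": 0,"tz": 0,"twist": 0},{"hand": 0,"tx": 24,"ty": 0,"tz": 0,"twist": 0},{"hand": 0,"tx": 36,"ty": 0,"tz": 0,"twist": 0},{"hand": 0,"tx": 44,"ty": 0,"tz": 0,"twist": 0},{"hand": 0,"tx": 44,"ty": 0,"tz": 0,"twist": 0}]}}

```text
time_s: 14.4
ee_pos: [516.5, 81.0, 232.4]
orientation: [3.142, 0.0, 2.565]
force: [-0.0, -0.2, -0.3]
width: 0.2
```

```bash
python3 st.py b5
```

```text
t 14.4 tcp sh -27.1 4.9 232.4 yaw err deg 0.03 F sh 0.1 -0.2 -0.3 w 0.2
```

View pics/b5.png

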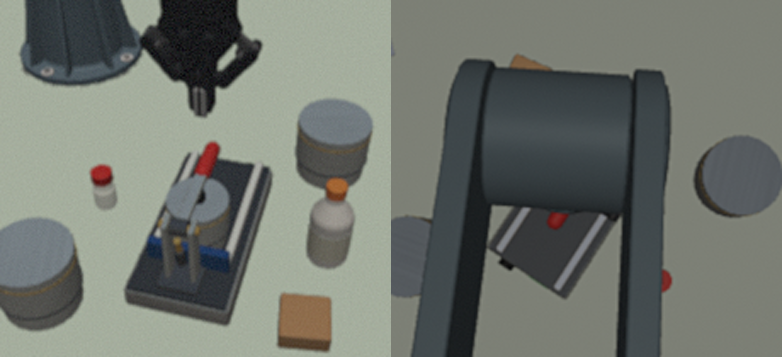

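The lever has snapped down onto the lid. I retreat up and back for a clear check.

Call:
{"op": "play_rows", "data": {"rows": [{"hand": 0,"tx": 0,"ty": 0,"tz": -40,"twist": 0},{"hand": 0,"tx": 20,"ty": 0,"tz": -85,"twist": 0},{"hand": 0,"tx": 70,"ty": 0,"tz": -100,"twist": 0},{"hand": 0,"tx": 125,"ty": 0,"tz": -100,"twist": 0},{"hand": 0,"tx": 180,"ty": 0,"tz": -100,"twist": 0},{"hand": 0,"tx": 190,"ty": 0,"tz": -100,"twist": 0},{"hand": 0,"tx": 190,"ty": 0,"tz": -100,"twist": 0},{"hand": 0,"tx": 190,"ty": 0,"tz": -100,"twist": 0}]}}

```text
time_s: 15.5
ee_pos: [358.7, 183.6, 332.3]
orientation: [-3.141, 0.0, 2.563]
force: [1.0, 0.4, 0.5]
width: -0.1
```

```bash
python3 st.py b6; python3 - <<'E'
import cv2
a=cv2.imread('pics/b6t.png')[140:240,250:350];b=cv2.imread('pics/b6s.png')[170:270,210:310]
import numpy as np
cv2.imwrite('pics/b6z.png',cv2.resize(np.hstack([b,a]),None,fx=4,fy=4,interpolation=cv2.INTER_CUBIC))
E
```

```text
t 15.5 tcp sh -215.3 4.9 332.3 yaw err deg -0.07 F sh 0.6 0.8 0.5 w -0.1
```

View pics/b6z.png

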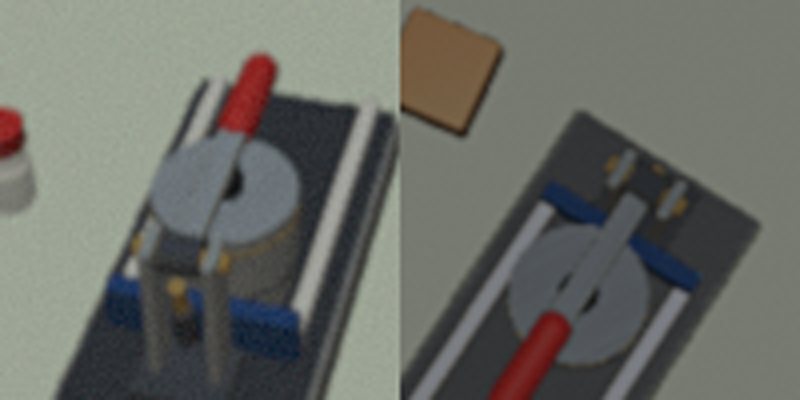

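View pics/b6.png

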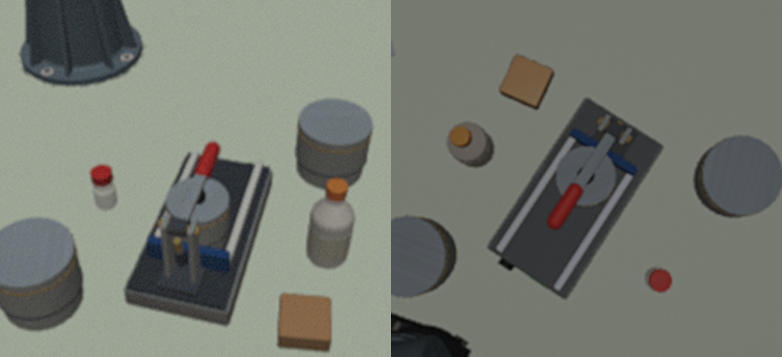

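```bash
python3 -c "
from plant import robot; print(robot.sign_off())"
```

```text
the job is handed in; nothing more can be done
None
```

The sieve is home against the blue stop, the clamp lever is snapped down on its lid, and I have handed the job in at 15.5 s. No verdict was reported.

- **Sieve:** I chose the smallest drum, the one on the deck, and pushed it with closed fingertips. The resistance rose from about 2 N to 14 N at the stop. Before the clamp went over, its lid centre measured x ≈ -2 mm, y ≈ -0.7 mm in the shaker's frame, accurate to about 2 mm.
- **Clamp:** I pushed the lever over its centre from behind with about 3–4 N. The last pictures show its foot on the lid and the lid in the same place as before. I judged its angle by eye and did not measure it.
- **Bystanders and arm:** the vial, wash bottle and sample box show no visible change, and the arm stands clear with about 1 N or less on it.

**Slips and disagreements:**
- One advance towards the lever went the wrong way because of a sign slip, moving 54 mm through free air and touching nothing.
- My first contact with the lever was about 5 mm off centre, so I backed off and centred before pushing it over.
- Before the push, the two cameras disagreed on the sieve's position by about 7 mm in x and 5 mm in y. I relied on the top view, and the contact at the stop agreed with it.

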